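# Close the vented canister and take off its dust cover

### The arm

A 6-joint arm with a two-finger parallel gripper is mounted at the origin on a cart in front of the work surface, level with it; the furniture and walls round the work are solid. World frame = base frame: x ahead of the robot, y to its left, z up, the work surface at z = 0. Lengths are in m, angles in rad, forces in N, time in s.
With the tool pointing down it reaches from about 0.35 to 0.775 m from the base axis. Payload 5.5 kg.
Tool frame: the origin (TCP) lies at the very end of the fingers, on their centre line; the grasp point (between the pads) lies 19 mm behind it; z points along the fingers, y is the line along which they close (so a half turn about z gives the same grasp; the last joint's range is limited). The gripper opens to 85 mm and grips with 20 to 120 N. Pads are 22 mm wide; open, the fingers measure 114 mm over their backs; the gripper's body (76 mm by 85 mm) begins 54 mm behind the grasp point. The pads swing forward as they close: fully open they stand 13 mm farther back than shut.
Start: joints at [-0.14, 0.313, 0.046, 1.304, 0, 1.431], TCP at [0.575, -0, 0.231] pointing down, gripper open.
Joint ranges: [-2.76, 2.76], [-0.86, 1.69], [-1.03, 1.26], [-2.2, 2.34], [-1.47, 1.5], [-3.14, 3.14]. Speed limits (rad/s): [2.57, 2.57, 3.14, 3.14, 3.14, 3.14].

### API

Orientations are given as a unit quaternion [w, x, y, z].
In Python, from workcell import env, cams, ticket, spotter gives the robot as it stands.
- The arm moves only by the tool jog_arm, never from a script. Its argument "increments" is a list that holds one entry, the list of rows, each a list of 7 numbers: the shift along the tool's x, y, z in units of 0.25 m (1.0 is 0.25 m), then the turn, a rotation vector about the tool's x, y, z in units of 180 degrees (1.0 is 180 degrees), then the closure in counts, from 0 (fully open) to 255 (shut). A call has 1 to 20 rows; each row shifts and turns the commanded pose from where the row before left it, along the tool's axes as they then stand; what a row does not reach is not made up. A row lasts 1/10 s, in which the tool goes at most 50 mm and 8.59 degrees, less where a joint would pass 70% of its speed; a pose out of reach is approached as far as the arm can. A call with a number of a shift or a turn outside -1 to 1 is refused whole. A call with a gripper value outside its range is refused whole. The fingers move at their own pace and stop on an object; "force" is the grip in N (left out, the last holds). Time passes only in rows, so rows that do not move let the fingers close. It gives the time, the measured TCP pose, the force, the opening and the grip force at its end, in the units of the state.
- env.get_state(): the state, without advancing time (a new reading comes with each control period).
- cams.read_camera(name): name is "scene" or "side" or "wrist"; returns a dict with "pixels" (480x640x3 uint8, red, green, blue), "fx", "fy", "cx", "cy" (pixels), "xyz" and "attitude" of the camera in the world; the wrist camera has in their place "mount" (4x4, takes a point from camera to tool coordinates, whose origin is the TCP and whose axes are the flange's). Camera axes: x right, y down, z forward; pixel columns grow to the right and rows downward; lengths in m; the calibration is good to about 2 mm. The wrist camera is an equidistant fisheye: a pixel r from the principal point sees the ray r / f radians off the axis. A picture is of the moment at which its call begins: read the wrist's pose just before it. There is no depth.
- ticket.hand_in(): hands the job in; it is judged then, once.
Trained networks look in the newest picture that a camera, given by its name, has taken for a name from the list of things; names that differ only in an ending like _2 or _b are one class to them, and where a whole thing is asked for, a point or a joint stands for the part that bears it (a point fixed in the world has none). Each returns a list of dicts, best first, with "conf" (0 to 1); they miss things now and then, are a little off and sometimes report something else, mostly with a low value. They report only what shows in the picture. A call takes as long as a camera call. They do not tell look-alikes from the thing itself.
- spotter.find_in(target, camera): "uv" ([column, row] in pixels, amid what is visible of it).
- spotter.cut_out(target, camera): "region" (480x640 bool, what is visible of it) and "uv" ([column, row] in pixels, amid what is visible of it).
- spotter.landmark_of(target, camera): "uv" ([column, row] in pixels: a listed point, or the origin of a listed thing).
The state is a dict: "clock": time; "joint_pos": joint angles; "qvel": joint speeds; "tau": joint torques, N m; "tcp_pos": TCP position; "orientation": TCP orientation; "wrist_force": force on the tool from outside, world axes, zero at the start; "ft_torque": the same for the moment, N m; "finger_gap": finger opening in m; "grip_force": force on a finger pad.
Only numpy, scipy, OpenCV 4.12 (cv2) and the standard library are available. Lean on these libraries where they do the work, as an engineer would, in place of code of your own. Each camera call takes 0.05 s, during which the arm holds its last target. There are 200 camera calls.

### The job

The canister's inner lid stands in the wire stand with its dust cover sitting loosely on it. Carry the two together by the inner lid's thin stem to the open canister and lower them gently, the rod under the lid going through the guide eye inside the canister, until the inner lid sits fully home with the cover still on it. Then take the dust cover alone by its collar, lift it straight up until it is clear above the stem while the inner lid stays seated, and finish holding the cover still and level above the canister; do not let go of it, do not drop the lids in, and leave the other things on the bench where they are.

Things in the scene. Friction and masses are not known exactly. Their poses are not given: they have to be found in the camera images.
- canister: Open grey round canister fixed to the bench, 70 mm high, body 100 mm across, neck (top 16 mm) 92 mm outside and 84 mm inside; two low screw ears at the foot reach 69 mm from the axis. A guide eye stands inside on its axis. Origin: centre of its underside, on the bench; z up. Its place differs from start to start.
- guide_eye (a point): Centre of the steel wire guide eye inside the canister, on its axis, 52 mm above the canister's origin (18 mm below the rim): hole 12 mm wide, axis upright, wire 6 mm thick and round; a bar across the canister along the canister's x axis carries it.
- lid_stand: Steel wire ring 94 mm across on three legs over a 110 mm round foot plate, ring top 70 mm high; carries the lids at the start. Origin: centre of its underside; z up. Fixed; it may have changed places with the canister.
- inner_lid: Inner lid, loose, 0.18 to 0.29 kg, round about its upright z axis. Origin: on the axis at the underside of its flange (rests on the stand's ring or, home, on the canister's rim, 70 mm above the bench in both). Flange 92 mm across, z = 0 to 5 mm; hub 60 mm across to z = 10; stem 14 mm thick to z = 69; below: plug 79 mm across to z = -8, rod 8 mm thick to z = -50, its last 8 mm tapered to 3 mm.
- stem_top (a point): Top of the inner lid's stem, on its axis, 69 mm above the inner lid's origin. Nested, the stem's top 27 mm stand free above the cover's collar; gripping there lifts inner lid and cover together.
- dust_cover: Dust cover, loose, 0.1 to 0.16 kg: round cap on the inner lid, not fastened. Origin: on the axis at the skirt's lower edge; z up. Skirt 110 mm across, 103 mm inside, z = 0 to 18 mm; top disc to z = 22; collar 40 mm across from z = 22 to 50; an 18 mm hole through collar and disc, in which the stem stands with 2 mm play. Nested, its disc rests on the hub, its origin 8 mm below the inner lid's.
- rod_tip (a point): The lower tip of the inner lid's rod, on its axis, 50 mm below the lid's origin.
- screwdriver: Bystander: precision screwdriver 146 mm long lying on the bench. Origin: centre of its underside.
- bush: Bystander: brass flanged bush, 26 mm across, 17 mm high. Origin: centre of its underside.
- spool: Bystander: solder wire spool, 54 x 62 mm, 38 mm high. Origin: centre of its underside.
- bottle: Bystander: squeeze bottle with spout, 47 x 60 mm, 144 mm high. Origin: centre of its underside.
- cutters: Bystander: flush cutters 118 mm long lying flat. Origin: centre of the underside.
- board: Bystander: circuit board 52 x 114 mm, 22 mm high. Origin: centre of its underside.
- tape: Bystander: roll of tape lying flat, 70 mm across, 18 mm high. Origin: centre of its underside.
Things that resemble listed ones, but are neither listed nor needed, are in the scene too. Leave any blue look-alike of the dust_cover alone.

How it is judged:
On the way, in this order (a step that is already met when the one before it is completed fails the run):
1. the rod's end is through the canister's guide eye, lid held by the stem (z of rod_tip in the frame of canister below 0.049 m and horizontal distance between rod_tip and canister below 0.006 m and contact force between the fingers and inner_lid above 0.5 N), for 0.04 s.
2. the inner lid sits home in the canister with the cover still on it (z of inner_lid in the frame of canister below 0.0735 m and horizontal distance between inner_lid and canister below 0.006 m and angle between inner_lid's own z axis and vertical below 0.05 rad and z of dust_cover in the frame of inner_lid below -0.004 m), for 0.2 s.
3. the cover alone is lifted clear of the stem (z of inner_lid in the frame of canister below 0.0735 m and horizontal distance between inner_lid and canister below 0.006 m and angle between inner_lid's own z axis and vertical below 0.05 rad and z of dust_cover in the frame of inner_lid above 0.074 m and contact force between the fingers and dust_cover above 0.5 N), for 0.2 s.
At the end, for the whole second after the job is handed in: Inner lid home on the canister (within 3.5 mm of the rim, 6 mm of the axis, tilt < 0.05 rad), at rest, untouched; fingers hold the cover still (< 0.03 m/s), tilt < 0.25 rad, skirt edge 5 mm or more above the stem top, within 50 mm of the canister axis, touching neither lid nor canister (all of step 3 and linear speed of each of inner_lid, dust_cover below 0.03 m/s and contact force between each of the fingers, dust_cover and inner_lid below 0.05 N and horizontal distance between dust_cover and canister below 0.05 m and angle between dust_cover's own z axis and vertical below 0.25 rad and contact force between dust_cover and canister below 0.05 N); the arm keeps its last pose, push and grip.
It fails at once if the cover comes off the inner lid (8 mm or more) while the inner lid is not home in the canister (z of dust_cover in the frame of inner_lid above 0 m and not (z of inner_lid in the frame of canister below 0.0735 m and horizontal distance between inner_lid and canister below 0.006 m and angle between inner_lid's own z axis and vertical below 0.05 rad)).
It fails at once if the inner lid is let go over the canister 10 mm or more above its seat (dropped in) (horizontal distance between inner_lid and canister below 0.03 m and z of inner_lid in the frame of canister above 0.08 m and contact force between the fingers and inner_lid below 0.02 N).
It fails at once if a bystander is pushed more than 30 mm (distance of any of screwdriver, bush, spool, bottle, cutters, board, tape from where it was at the start of the episode above 0.03 m).
It fails at once if a lid is pressed on the canister with more than 40 N (contact force between any of inner_lid, dust_cover and canister above 40 N).
It also fails if it takes over 54 s, if anything falls off the work surface, if the arm or the gripper's body presses on something with over 40 N, if the wrist force passes 120 N, or if a joint passes its speed limit or range.

## Working session

There is one attempt and no reset: what is moved stays moved. The work goes in short steps, Python scripts to look and compute and a tool call to move; the robot and the scene stay as the last step left them, time stands still between calls to the robot, and variables do not carry over. Pictures are saved under pics/ and viewed, at most 10 in all, crops included, and the job is handed in when it is done.

Besides the shell and the picture viewer there is one more tool, called as name(argument=value, ...), one argument or row to a line, values as JSON. jog_arm: Moves the arm, as the interface text tells. Shifts and turns lie within -1 to 1; 1 stands for 0.25 m of shift or 180 degrees of turn. Its arguments: {"type":"object","properties":{"increments":{"type":"array"},"force":{"type":"number"}},"required":["increments"]}

```bash
mkdir -p pics
cat > h.py <<'E'
import numpy as np, cv2
from scipy.spatial.transform import Rotation as R
from workcell import env, cams, ticket, spotter
def rot(q): return R.from_quat([q[1],q[2],q[3],q[0]]).as_matrix()
def cam(name):
    s=env.get_state(); c=cams.read_camera(name)
    if name=='wrist':
        T=np.eye(4);T[:3,:3]=rot(s['orientation']);T[:3,3]=s['tcp_pos'];M=T@np.array(c['mount']);c['P']=M[:3,3];c['Rm']=M[:3,:3]
    else:
        c['P']=np.array(c['xyz']);a=np.array(c['attitude']);c['Rm']=rot(a) if a.size==4 else a
    c['name']=name
    return c
def ray(c,uv):
    x=(uv[0]-c['cx'])/c['fx'];y=(uv[1]-c['cy'])/c['fy']
    if c['name']=='wrist':
        r=np.hypot(x,y)+1e-12;d=np.array([np.sin(r)*x/r,np.sin(r)*y/r,np.cos(r)])
    else: d=np.array([x,y,1.]);d/=np.linalg.norm(d)
    return c['P'],c['Rm']@d
def atz(c,uv,z):
    p,d=ray(c,uv);return p+d*(z-p[2])/d[2]
def tri(rays):
    A=0;b=0
    for p,d in rays:
        Q=np.eye(3)-np.outer(d,d);A=A+Q;b=b+Q@p
    x=np.linalg.solve(A,b);return x,[np.linalg.norm(np.cross(x-p,d)) for p,d in rays]
def save(c,n): cv2.imwrite('pics/'+n,cv2.cvtColor(c['pixels'],cv2.COLOR_RGB2BGR))
E
python3 - <<'E'
from h import *
np.set_printoptions(precision=4,suppress=True)
print(env.get_state())
Z={'canister':0,'lid_stand':0,'stem_top':.139,'dust_cover':.062,'guide_eye':.052,'bottle':0,'inner_lid':.07}
for n in ['scene','side','wrist']:
    c=cam(n);save(c,n+'0.png');print(n,c['P'],c['fx'],c['Rm'][:,2])
    for t,z in Z.items():
        for r in spotter.landmark_of(t,n)[:3]:print(t,np.array(r['uv']),round(r['conf'],2),atz(c,r['uv'],z)[:2])
E
```

```text
{'clock': 0.0, 'joint_pos': array([-0.1396,  0.314 ,  0.045 ,  1.3036, -0.    ,  1.4312]), 'qvel': array([-0.0029, -0.0014,  0.0009,  0.0015,  0.0002,  0.0005]), 'tau': array([ -0.0029, -48.0629,  29.8531,   0.0195,  -0.0004,  -0.    ]), 'tcp_pos': array([0.5745, 0.0001, 0.2304]), 'orientation': array([-0.0007,  0.7071,  0.7071, -0.0006]), 'wrist_force': array([0.1454, 0.231 , 0.7577]), 'ft_torque': array([-0.0522,  0.0234,  0.0103]), 'grip_force': 0.0, 'finger_gap': 0.0853013786633616}
scene [0.1374 0.6851 0.7074] 453.3868715518672 [ 0.4344 -0.6372 -0.6366]
canister [289.1 299.8] 0.82 [0.5588 0.1694]
lid_stand [390.2 247.7] 0.76 [ 0.4535 -0.0982]
stem_top [399.7 196.2] 0.39 [ 0.4518 -0.1151]
dust_cover [398.7 223.6] 0.89 [ 0.4474 -0.1184]
dust_cover [401.1 311.6] 0.85 [0.3268 0.1263]
dust_cover [359.5 366.6] 0.77 [0.3333 0.2744]
guide_eye [290.6 284.7] 0.71 [0.5497 0.1718]
bottle [329.6 199.9] 0.84 [ 0.6838 -0.1931]
bottle [291.1 280.8] 0.62 [0.5886 0.1206]
side [0.3949 1.0016 0.8388] 508.1567818940376 [ 0.1178 -0.7634 -0.6351]
canister [309.6 290.1] 0.91 [0.5503 0.1865]
canister [362.8 212.8] 0.66 [ 0.4508 -0.1251]
lid_stand [364.2 213.3] 0.59 [ 0.4468 -0.1233]
stem_top [363.6 173.3] 0.42 [ 0.4521 -0.1069]
dust_cover [401.5 264.3] 0.86 [0.3458 0.1417]
dust_cover [396.3 320.1] 0.75 [0.3533 0.3089]
dust_cover [359.5 194.5] 0.68 [ 0.4615 -0.1225]
guide_eye [306.8 266. ] 0.57 [0.5589 0.1618]
bottle [283.1 190.7] 0.68 [ 0.6906 -0.2068]
wrist [0.5746 0.0848 0.3733] 371.64829954431775 [ 0.0005 -0.3266 -0.9452]
canister [297.4  32.1] 0.69 [0.5548 0.1725]
lid_stand [212.3 297.2] 0.79 [ 0.4521 -0.1129]
dust_cover [195.6 320.2] 0.61 [ 0.451  -0.1073]
dust_cover [109.  139.1] 0.56 [0.3822 0.0769]
guide_eye [298.8  20.4] 0.69 [0.5587 0.171 ]
bottle [396.1 350.9] 0.73 [ 0.6723 -0.1884]
bottle [298.1  31.6] 0.72 [0.5554 0.173 ]
```

View pics/scene0.png

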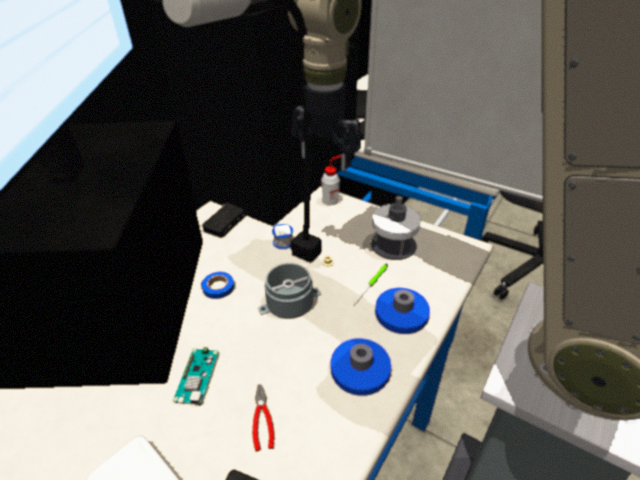

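View pics/side0.png

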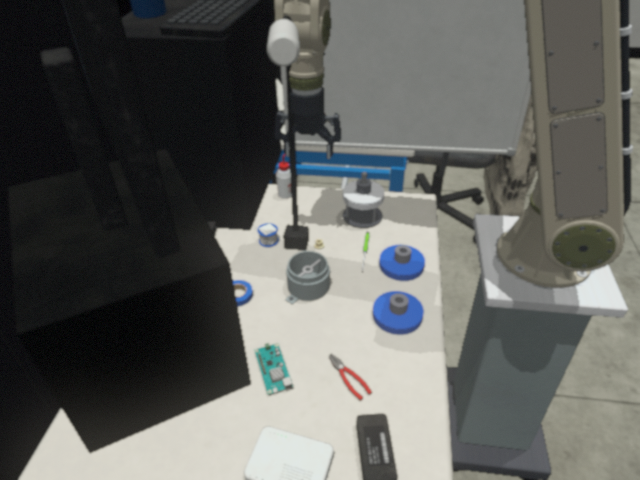

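View pics/wrist0.png

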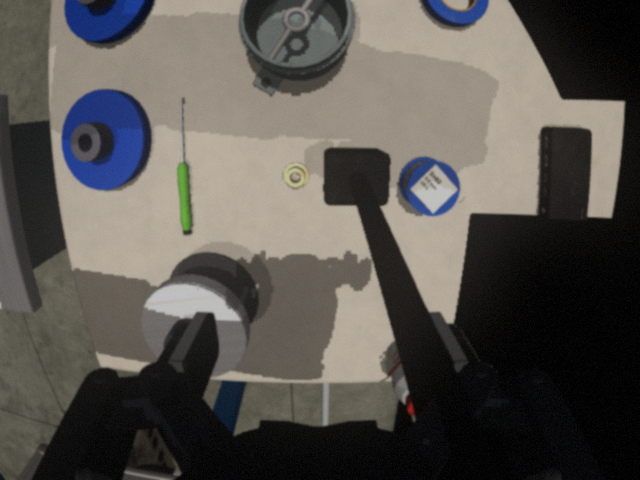

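The pictures show the stand with the nested silver cover at wrist (195,330) and the open canister at wrist (297,32). A black-footed post stands at wrist (357,177), and there are two blue look-alike covers on the left. Next I'll locate the post and refine the stem and canister positions.

Run:
```python
from h import *
np.set_printoptions(precision=4,suppress=True)
S=cam('scene');D=cam('side');W=cam('wrist')
for uv in [(325,150),(390,205),(358,177)]: print('base',atz(W,uv,.03))
print('basescene',atz(S,(306,245),.02),'side',atz(D,(296,237),.02))
# post as vertical line at base: heights in side view along the post
print('cyl',tri([ray(S,(195,12)),ray(D,(284,42))]))
for v in [(372,215),(395,300),(415,380)]:
    p,d=ray(W,v);print('wpost',[ (p+d*t) for t in (.2,.3)])
for a,b in [((307,130),(291,120)),((305,150),(292,150)),((306,200),(294,200))]:print('post',tri([ray(S,a),ray(D,b)]))
def reg(c,t,near):
    b=None
    for r in spotter.cut_out(t,c['name'])[:4]:
        if np.hypot(*(np.array(r['uv'])-near))<25 and b is None:b=r
    return b
for c,near in [(S,(398,220)),(D,(362,195)),(W,(200,325))]:
    for t in ['dust_cover','inner_lid','stem_top']:
        r=reg(c,t,near)
        if r is not None:
            ys,xs=np.nonzero(r['region']);print(c['name'],t,r['conf'],r['uv'],xs.min(),xs.max(),ys.min(),ys.max())
for c,near in [(S,(290,285)),(D,(309,275)),(W,(297,30))]:
    r=reg(c,'canister',near)
    if r is not None:
        ys,xs=np.nonzero(r['region']);print(c['name'],'can',r['uv'],xs.min(),xs.max(),ys.min(),ys.max())
# stem/collar crops
def crop(c,x,y,h,k=6):
    return cv2.resize(c['pixels'][y-h:y+h,x-h:x+h],None,fx=k,fy=k,interpolation=cv2.INTER_CUBIC)
im=np.hstack([crop(S,398,212,32),crop(D,363,190,32)])
cv2.imwrite('pics/crop1.png',im[:,:,::-1])
```

```text
base [0.5813 0.0549 0.03  ]
base [0.644  0.0032 0.03  ]
base [0.6123 0.0298 0.03  ]
basescene [0.6163 0.0203 0.02  ] side [0.6102 0.0236 0.02  ]
cyl (array([0.549 , 0.3017, 0.5939]), [np.float64(0.007621606709539494), np.float64(0.007621606709539377)])
wpost [array([0.6037, 0.0337, 0.1821]), array([0.6183, 0.0082, 0.0865])]
wpost [array([ 0.6157, -0.0078,  0.2008]), array([ 0.6363, -0.0541,  0.1146])]
wpost [array([ 0.6252, -0.0419,  0.2271]), array([ 0.6505, -0.1053,  0.1539])]
post (array([0.6063, 0.0129, 0.3253]), [np.float64(0.012005784040511629), np.float64(0.012005784040511641)])
post (array([0.6064, 0.0245, 0.2728]), [np.float64(0.0009754658351694776), np.float64(0.0009754658351693495)])
post (array([0.6096, 0.0247, 0.1444]), [np.float64(0.007179805215766394), np.float64(0.007179805215766347)])
scene dust_cover 0.67 [395.6, 220.6] 372 420 204 240
scene inner_lid 0.53 [396.6, 203.9] 395 401 197 209
scene stem_top 0.48 [396.2, 202.3] 395 401 197 209
side dust_cover 0.72 [358.5, 192.7] 343 384 180 208
side inner_lid 0.4 [366.6, 179.0] 362 367 173 184
wrist dust_cover 0.96 [198.9, 308.6] 141 249 273 376
scene can [290.7, 291.1] 258 319 263 320
side can [311.2, 278.8] 286 330 250 304
wrist can [297.1, 35.5] 238 354 0 94
```

View pics/crop1.png

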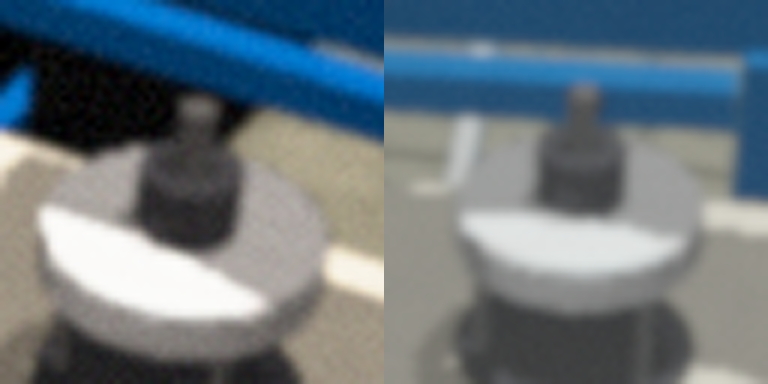

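Run:
```python
from h import *
np.set_printoptions(precision=4,suppress=True)
S=cam('scene');D=cam('side')
f=lambda a:cv2.resize(a,None,fx=2.6,fy=2.6)
im=np.hstack([f(S['pixels'][0:220,150:380]),np.zeros((572,8,3),np.uint8)]) 
im2=f(D['pixels'][0:220,250:325])
im=np.hstack([im,im2]);im=np.clip(im.astype(float)*2.2,0,255).astype(np.uint8)
print(im.shape)
cv2.imwrite('pics/crop2.png',im[:,:,::-1])
for n,c,uv in [('s',S,(325,20)),('s ring',S,(325,75)),('d',D,(303,20)),('d2',D,(303,70))]:
    p,d=ray(c,uv)
    print(n,p+d*(0-p[1])/d[1])
```

```text
(572, 801, 3)
s [0.5735 0.     0.5114]
s ring [0.574  0.     0.4206]
d [0.5745 0.     0.5425]
d2 [0.5785 0.     0.4447]
```

View pics/crop2.png

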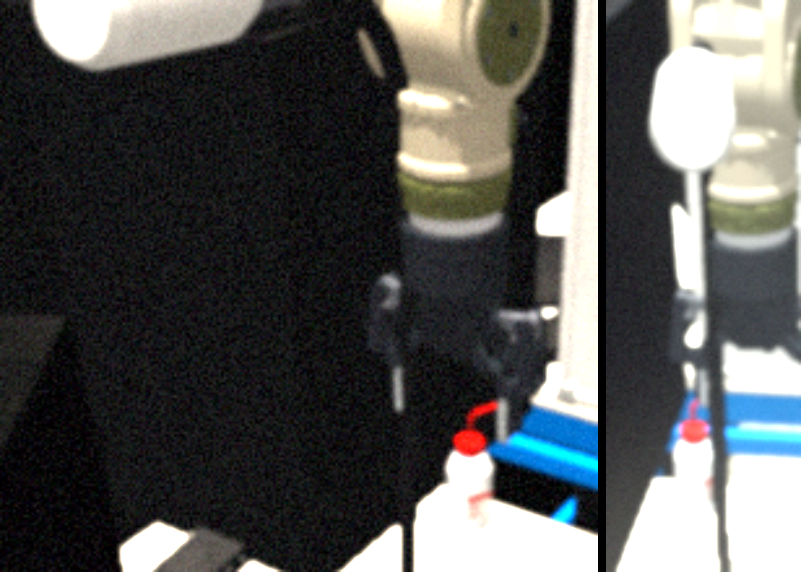

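The scene crop shows the lamp tube at scene (177,12), on a post at about (0.608, 0.025) and roughly 0.55 m or more high. I'll keep the arm low and on the inner side of it. First I'll hover close to the stand.

jog_arm(
  increments=[
    [[-0.04, -0.12, 0, 0, 0, 0, 0], [-0.04, -0.12, 0, 0, 0, 0, 0], [-0.04, -0.12, 0, 0, 0, 0, 0], [-0.04, -0.12, 0, 0, 0, 0, 0], [0, 0, 0, 0, 0, 0, 0], [0, 0, 0, 0, 0, 0, 0]],
  ],
)

```text
clock: 2.65
tcp_pos: [0.4551, -0.0403, 0.2318]
orientation: [0.001, 0.707, 0.707, 0.0]
wrist_force: [0.7, -0.3, 0.0]
finger_gap: 0.0852
grip_force: 0.0
```

```bash
cat > m.py <<'E'
from h import *
np.set_printoptions(precision=4,suppress=True)
import sys
s=env.get_state();print(s['clock'],s['tcp_pos'],s['orientation'],s['wrist_force'])
W=cam('wrist');save(W,sys.argv[1]+'.png')
for t,z in {'stem_top':.139,'dust_cover':.062,'lid_stand':0,'canister':0,'guide_eye':.052}.items():
    for r in spotter.landmark_of(t,'wrist')[:3]:print(t,np.array(r['uv']),round(r['conf'],2),atz(W,r['uv'],z)[:2])
E
python3 m.py w1
```

```text
2.65 [ 0.4551 -0.0403  0.2318] [0.0007 0.7074 0.7068 0.0005] [ 0.7444 -0.3383  0.0034]
stem_top [316.7 332. ] 0.71 [ 0.454  -0.1082]
dust_cover [316.  285.1] 0.93 [ 0.4533 -0.1063]
dust_cover [209.   90.8] 0.68 [0.3636 0.0708]
canister [415.7   0.1] 0.82 [0.5541 0.1728]
canister [295.5 122. ] 0.21 [0.4331 0.0403]
```

View pics/w1.png

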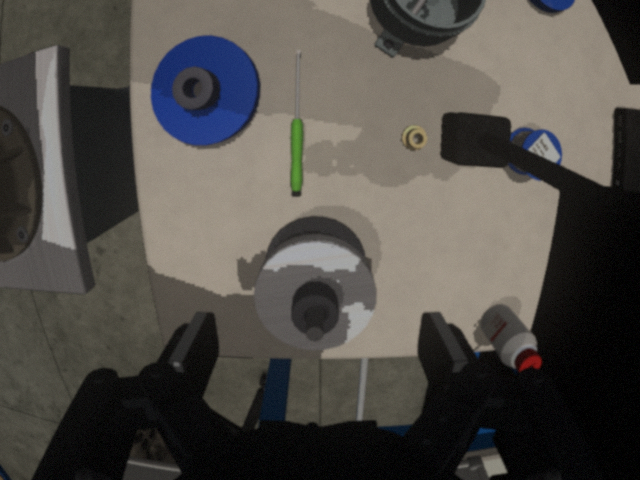

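The stem top is at wrist (315,332), which gives about (0.4535, -0.108) and is consistent across the views. I'll go down over it and grip.

jog_arm(
  increments=[
    [[-0.136, -0.003, 0, 0, 0, 0, 0], [-0.136, -0.003, 0, 0, 0, 0, 0], [0, 0, 0, 0, 0, 0, 0], [0, 0, 0.1, 0, 0, 0, 0], [0, 0, 0.1, 0, 0, 0, 0], [0, 0, 0.1, 0, 0, 0, 0], [0, 0, 0.1, 0, 0, 0, 0], [0, 0, 0.06, 0, 0, 0, 0], [0, 0, 0, 0, 0, 0, 0], [0, 0, 0, 0, 0, 0, 0]],
  ],
)

```text
clock: 3.95
tcp_pos: [0.4537, -0.1076, 0.1164]
orientation: [-0.0, 0.707, 0.707, -0.0]
wrist_force: [-0.4, -0.3, -0.2]
finger_gap: 0.0855
grip_force: 0.0
```

Run:
```python
from h import *
np.set_printoptions(precision=4,suppress=True)
s=env.get_state();print(s['tcp_pos'],s['wrist_force'])
W=cam('wrist');save(W,'w2.png')
for t in ['stem_top','dust_cover']:
    for r in spotter.landmark_of(t,'wrist')[:2]:print(t,r['uv'],r['conf'],atz(W,r['uv'],.139 if t[0]=='s' else .062)[:2])
```

```text
[ 0.4537 -0.1076  0.1164] [-0.3735 -0.3087 -0.2278]
stem_top [316.2, 351.8] 0.86 [ 0.4527 -0.1098]
dust_cover [317.7, 272.5] 0.61 [ 0.4532 -0.1096]
```

View pics/w2.png

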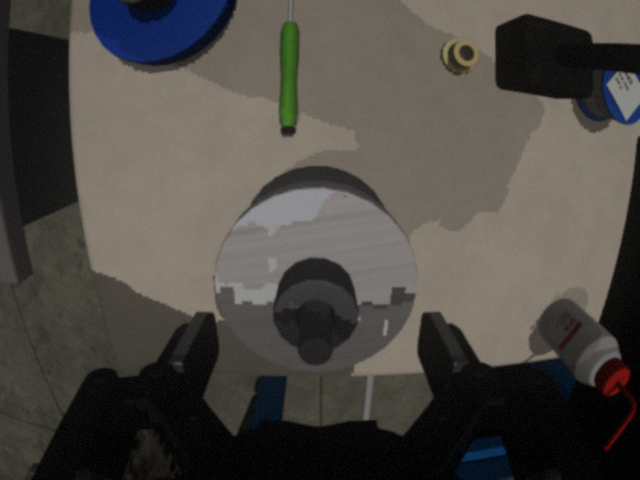

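The stem top is at (316,350), between the pads and 1–2 mm off centre. I'll nudge, close and lift 70 mm.

jog_arm(
  increments=[
    [[-0.008, -0.004, 0, 0, 0, 0, 0], [0, 0, 0, 0, 0, 0, 150], [0, 0, 0, 0, 0, 0, 200], [0, 0, 0, 0, 0, 0, 255], [0, 0, 0, 0, 0, 0, 255], [0, 0, 0, 0, 0, 0, 255], [0, 0, 0, 0, 0, 0, 255], [0, 0, 0, 0, 0, 0, 255], [0, 0, 0, 0, 0, 0, 255], [0, 0, -0.02, 0, 0, 0, 255], [0, 0, -0.04, 0, 0, 0, 255], [0, 0, -0.06, 0, 0, 0, 255], [0, 0, -0.06, 0, 0, 0, 255], [0, 0, -0.06, 0, 0, 0, 255], [0, 0, -0.04, 0, 0, 0, 255], [0, 0, 0, 0, 0, 0, 255], [0, 0, 0, 0, 0, 0, 255]],
  ],
  force=60,
)

```text
clock: 5.8
tcp_pos: [0.4524, -0.11, 0.1861]
orientation: [-0.0, 0.707, 0.707, -0.0]
wrist_force: [-0.3, -0.2, -4.0]
finger_gap: 0.0118
grip_force: 58.8
```

Run:
```python
from h import *
np.set_printoptions(precision=4,suppress=True)
s=env.get_state();print(s['tcp_pos'],s['orientation'],s['wrist_force'],s['finger_gap'],s['grip_force'])
Z={'stem_top':.209,'dust_cover':.132,'canister':0,'guide_eye':.052,'rod_tip':.09}
for n in ['wrist','scene','side']:
    c=cam(n)
    for t,z in Z.items():
        for r in spotter.landmark_of(t,n)[:2]:print(n,t,np.array(r['uv']),round(r['conf'],2),atz(c,r['uv'],z)[:2])
    for r in spotter.cut_out('canister',n)[:2]:
        ys,xs=np.nonzero(r['region']);print(n,'can',r['conf'],r['uv'],xs.min(),xs.max(),ys.min(),ys.max())
    if n=='wrist':save(c,'w3.png')
    else: save(c,n+'3.png')
```

```text
[ 0.4524 -0.11    0.1861] [-0.0001  0.7071  0.7071 -0.    ] [-0.3224 -0.2374 -4.0078] 0.011762875735581034 58.81952941417694
wrist stem_top [320.6 347.8] 0.85 [ 0.4531 -0.11  ]
wrist dust_cover [199.6  13.4] 0.92 [0.389  0.0356]
wrist dust_cover [318.1 267.7] 0.67 [ 0.4522 -0.1089]
wrist rod_tip [523.3 289.7] 0.37 [ 0.6169 -0.1484]
scene dust_cover [401.3 201.5] 0.86 [ 0.4437 -0.1077]
scene dust_cover [400.1 313.3] 0.82 [0.306  0.1913]
scene canister [287.2 304.5] 0.74 [0.5543 0.1824]
scene guide_eye [286.6 282.4] 0.79 [0.5606 0.1708]
scene rod_tip [399.4 201. ] 0.44 [ 0.4707 -0.1651]
scene rod_tip [278.7 239.8] 0.18 [0.6271 0.1049]
scene can 0.71 [286.9, 291.9] 256 320 262 320
side stem_top [365.  147.5] 0.49 [ 0.4517 -0.1149]
side dust_cover [395.  318.3] 0.91 [0.3595 0.3673]
side dust_cover [360.6 175.1] 0.89 [ 0.4597 -0.1086]
side canister [312.3 287.3] 0.75 [0.5455 0.1768]
side canister [345.8 380.2] 0.17 [0.443 0.419]
side guide_eye [307.5 268.9] 0.57 [0.5558 0.1712]
side can 0.83 [311.5, 278.6] 287 331 251 303
```

The lids are lifted: the gap is 12 mm and the weight about 4 N. I'll carry them along the inner side of the post and re-measure the canister from close by.

jog_arm(
  increments=[
    [[0.03, 0, 0, 0, 0, 0, 255], [0.06, 0, 0, 0, 0, 0, 255], [0.09, 0, 0, 0, 0, 0, 255], [0.09, 0, 0, 0, 0, 0, 255], [0.09, 0, 0, 0, 0, 0, 255], [0.09, 0, 0, 0, 0, 0, 255], [0.09, 0, 0, 0, 0, 0, 255], [0.06, 0, 0, 0, 0, 0, 255], [0.04, 0, 0, 0, 0, 0, 255], [0, 0, 0, 0, 0, 0, 255], [0, 0, 0, 0, 0, 0, 255]],
  ],
)

```text
clock: 7.95
tcp_pos: [0.4525, 0.0499, 0.1863]
orientation: [0.0, 0.707, 0.707, -0.0]
wrist_force: [0.0, 1.3, -4.1]
finger_gap: 0.0117
grip_force: 58.7
```

```bash
cat > can.py <<'E'
from h import *
np.set_printoptions(precision=4,suppress=True)
s=env.get_state();print(s['tcp_pos'],s['orientation'],s['wrist_force'],s['finger_gap'],s['grip_force'])
for n in ['wrist','side','scene']:
    c=cam(n);save(c,n+'4.png')
    for t,z in {'canister':0,'guide_eye':.052}.items():
        for r in spotter.landmark_of(t,n)[:2]:print(n,t,np.array(r['uv']),round(r['conf'],2),atz(c,r['uv'],z)[:2])
    for t in ['rod_tip','dust_cover','stem_top']:
        for r in spotter.landmark_of(t,n)[:2]:print(n,t,np.array(r['uv']),round(r['conf'],2))
E
python3 can.py
```

```text
[0.4525 0.0499 0.1863] [ 0.0002  0.7069  0.7073 -0.0001] [ 0.0316  1.2785 -4.1394] 0.011652810079550152 58.687246441841125
wrist canister [435.9  81.1] 0.58 [0.5571 0.172 ]
wrist guide_eye [454.5  75.4] 0.81 [0.5555 0.172 ]
wrist dust_cover [203.2   7.1] 0.95
wrist dust_cover [203.6 184. ] 0.83
wrist stem_top [320.1 347.2] 0.97
wrist stem_top [456.6  71.6] 0.43
side canister [309.9 286.8] 0.82 [0.5513 0.1759]
side canister [233.  297.9] 0.41 [0.72  0.232]
side guide_eye [311.9 268.3] 0.57 [0.5462 0.1681]
side rod_tip [362.9 213.1] 0.7
side dust_cover [355.3 212.8] 0.8
side dust_cover [399.8 266.1] 0.65
side stem_top [361.1 183.7] 0.55
scene canister [290.1 302.7] 0.82 [0.5521 0.175 ]
scene guide_eye [286.7 281.3] 0.82 [0.5623 0.1681]
scene guide_eye [364.9 205. ] 0.48 [ 0.5567 -0.156 ]
scene rod_tip [219.7 286.5] 0.74
scene dust_cover [400.5 313.6] 0.97
scene dust_cover [363.8 236.1] 0.78
scene stem_top [364.5 207.1] 0.39
scene stem_top [264.3 419.1] 0.38
```

View pics/wrist4.png

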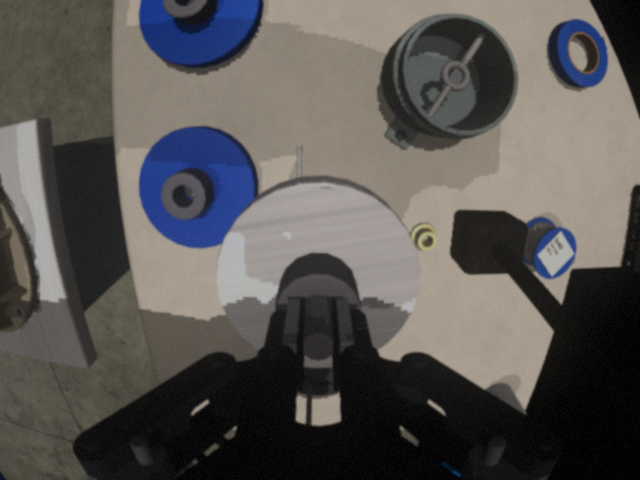

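The guide eye is at wrist (456,75), unobstructed. I'll move 80 mm further in +y for a second angle before going over.

jog_arm(
  increments=[
    [[0.05, 0, 0, 0, 0, 0, 255], [0.08, 0, 0, 0, 0, 0, 255], [0.09, 0, 0, 0, 0, 0, 255], [0.06, 0, 0, 0, 0, 0, 255], [0.04, 0, 0, 0, 0, 0, 255], [0, 0, 0, 0, 0, 0, 255], [0, 0, 0, 0, 0, 0, 255]],
  ],
)

```text
clock: 9.55
tcp_pos: [0.4524, 0.1301, 0.1863]
orientation: [0.0, 0.707, 0.707, -0.0]
wrist_force: [0.9, -0.2, -3.8]
finger_gap: 0.012
grip_force: 58.7
```

```bash
sed -i "s/n+'4.png'/n+'5.png'/" can.py; python3 can.py
python3 - <<'E'
import cv2,numpy as np
f=lambda n,x0,x1,y0,y1,k:cv2.resize(cv2.imread('pics/'+n)[y0:y1,x0:x1],None,fx=k,fy=k,interpolation=cv2.INTER_CUBIC)
a=f('wrist5.png',400,580,90,280,3);b=f('scene5.png',240,340,180,340,1);
print(a.shape)
c=f('scene5.png',230,410,160,325,1.57);d=f('side5.png',260,440,150,315,1.57)
r=np.vstack([c,d]);h=min(a.shape[0],r.shape[0]);o=np.hstack([a[:h,:517],r[:h]]);o=np.clip(o*1.5,0,255);print(o.shape);cv2.imwrite('pics/c5.png',o[:, :800])
E
```

```text
[0.4524 0.1301 0.1863] [ 0.0001  0.7069  0.7073 -0.0002] [ 0.9335 -0.1967 -3.7667] 0.011980304222122271 58.689690828323364
wrist canister [432.4 168.7] 0.91 [0.5568 0.1717]
wrist guide_eye [454.3 176.3] 0.81 [0.5589 0.1733]
wrist dust_cover [199.6  94.6] 0.95
wrist dust_cover [208.4 266. ] 0.82
wrist stem_top [318.7 348.1] 0.63
side canister [309.2 289.5] 0.87 [0.5515 0.1847]
side canister [345.7 378.7] 0.48 [0.4435 0.4156]
side guide_eye [307.3 270.3] 0.97 [0.5555 0.1758]
side dust_cover [356.3 233.3] 0.94
side dust_cover [394.3 314.7] 0.86
side stem_top [356.7 203.7] 0.49
scene canister [260.7 417.9] 0.28 [0.4416 0.4119]
scene guide_eye [287.8 279.7] 0.58 [0.5631 0.1631]
scene dust_cover [361.2 367.4] 0.94
scene dust_cover [344.6 261.5] 0.84
scene stem_top [343.9 227.3] 0.55
(570, 540, 3)
(518, 800, 3)[ WARN:0@0.077] global loadsave.cpp:1063 imwrite_ Unsupported depth image for selected encoder is fallbacked to CV_8U.
```

View pics/c5.png

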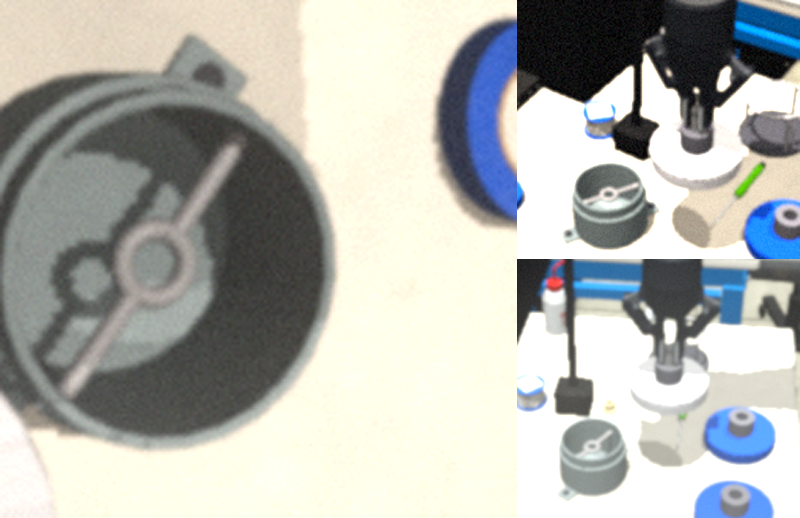

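Run:
```python
from h import *
from scipy.optimize import least_squares
np.set_printoptions(precision=4,suppress=True)
W=cam('wrist');g=cv2.GaussianBlur(cv2.cvtColor(W['pixels'],cv2.COLOR_RGB2GRAY),(3,3),0).astype(float)
print('eye',atz(W,(451.7,177.7),.052), 'w4eye only by net')
for uv in [(400+335/3,90+265/3),(400+160/3,90+447/3)]:print(atz(W,uv,.07))
def proj(c,P):
    p=c['Rm'].T@(P-c['P']);t=np.arctan2(np.hypot(p[0],p[1]),p[2]);a=np.arctan2(p[1],p[0]);return c['cx']+c['fx']*t*np.cos(a),c['cy']+c['fy']*t*np.sin(a)
# fit (x,y) maximising gradient along rim circles: outer r=.046 and inner r=.042 at z=.07, and eye inner edge r=.006 outer .012 at z~.052
th=np.linspace(0,2*np.pi,120,endpoint=False)
def samp(pts): 
    return cv2.remap(g.astype(np.float32),np.float32([p[0] for p in pts])[None],np.float32([p[1] for p in pts])[None],cv2.INTER_LINEAR)[0]
def ring(x,y,r,z):return samp([proj(W,np.array([x+r*np.cos(t),y+r*np.sin(t),z])) for t in th])
def best(f,x0,y0,s=.006,n=13):
    v=[(f(x,y),x,y) for x in np.linspace(x0-s,x0+s,n) for y in np.linspace(y0-s,y0+s,n)];return max(v)
e=lambda x,y:(2*ring(x,y,.009,.052)-ring(x,y,.005,.052)-ring(x,y,.0135,.052)).mean()
b=best(e,.557,.172);print('eye',best(e,b[1],b[2],.001))
k=lambda x,y:(2*ring(x,y,.044,.07)-ring(x,y,.040,.07)-.0*ring(x,y,.048,.07)).mean()-abs(np.diff(ring(x,y,.044,.07))).mean()
b=best(k,.557,.172);print('rim',best(k,b[1],b[2],.001))
# same technique for stem? side/scene eye pixel of calibrated
```

```text
eye [0.5569 0.1721 0.052 ] w4eye only by net
[0.6013 0.1769 0.07  ]
[0.5563 0.1275 0.07  ]
eye (np.float32(45.675888), np.float64(0.5571666666666667), np.float64(0.173))
rim (np.float32(162.89969), np.float64(0.5581666666666667), np.float64(0.172))
```

jog_arm(
  increments=[
    [[0.01, 0.03, 0, 0, 0, 0, 255], [0.025, 0.06, 0, 0, 0, 0, 255], [0.03, 0.08, 0, 0, 0, 0, 255], [0.035, 0.08, 0, 0, 0, 0, 255], [0.03, 0.08, 0, 0, 0, 0, 255], [0.025, 0.06, 0, 0, 0, 0, 255], [0.015, 0.028, 0, 0, 0, 0, 255], [0, 0, 0, 0, 0, 0, 255], [0, 0, 0, 0, 0, 0, 255]],
  ],
)

```text
clock: 11.4
tcp_pos: [0.5564, 0.1724, 0.1859]
orientation: [-0.0, 0.707, 0.707, -0.001]
wrist_force: [-0.2, 0.0, -3.3]
finger_gap: 0.0115
grip_force: 58.8
```

```bash
sed -i "s/n+'5.png'/n+'6.png'/" can.py; python3 can.py
python3 - <<'E'
import cv2,numpy as np
f=lambda n,x0,x1,y0,y1,k:cv2.resize(cv2.imread('pics/'+n)[y0:y1,x0:x1],None,fx=k,fy=k,interpolation=cv2.INTER_CUBIC)
o=np.hstack([f('scene6.png',220,360,100,330,2.5),f('side6.png',240,380,80,310,2.5)])
o=np.clip(o*1.6,0,255).astype(np.uint8);print(o.shape);cv2.imwrite('pics/c6.png',o)
E
```

```text
[0.5564 0.1724 0.1859] [-0.0003  0.707   0.7072 -0.0006] [-0.1707  0.0227 -3.302 ] 0.01147396894776812 58.819838762283325
wrist dust_cover [318.4 264.6] 0.92
wrist dust_cover [105.8 148.4] 0.77
wrist stem_top [320.6 347.1] 0.62
side canister [311.1 287.4] 0.6 [0.5482 0.1775]
side guide_eye [309.9 266.2] 0.6 [0.5518 0.1617]
side dust_cover [400.2 262.5] 0.71
side dust_cover [305.2 243.3] 0.67
side stem_top [305.6 212.6] 0.4
scene canister [289.7 302.5] 0.76 [0.5532 0.175 ]
scene canister [218.1 287.1] 0.29 [0.7128 0.2224]
scene guide_eye [289.7 282.2] 0.59 [0.5555 0.167 ]
scene dust_cover [288.2 253.7] 0.85
scene dust_cover [362.2 370.1] 0.68
scene stem_top [286.7 223.1] 0.37
(575, 700, 3)
```

View pics/c6.png

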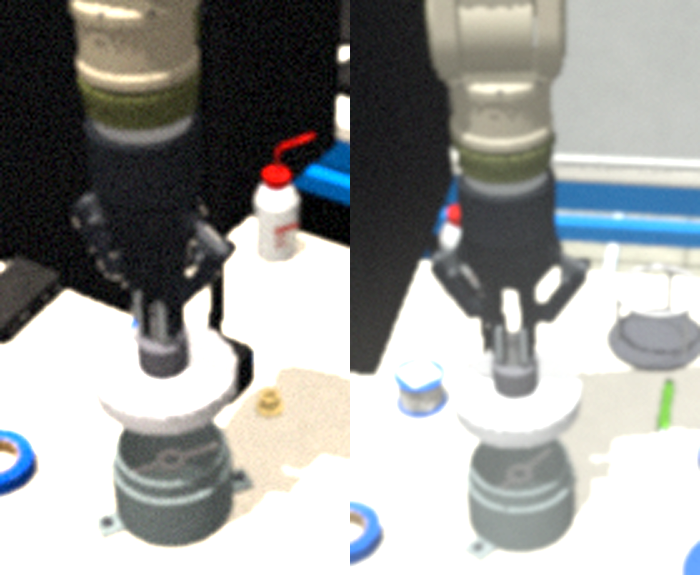

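The lids hang centred over the canister: the eye is at scene (289,283) and side (307,269), and triangulates to the same place. I'll lower gently.

jog_arm(
  increments=[
    [[0, 0.002, 0.03, 0, 0, 0, 255], [0, 0, 0.03, 0, 0, 0, 255], [0, 0, 0.03, 0, 0, 0, 255], [0, 0, 0.025, 0, 0, 0, 255], [0, 0, 0.02, 0, 0, 0, 255], [0, 0, 0.015, 0, 0, 0, 255], [0, 0, 0.015, 0, 0, 0, 255], [0, 0, 0.015, 0, 0, 0, 255], [0, 0, 0, 0, 0, 0, 255], [0, 0, 0, 0, 0, 0, 255]],
  ],
)

```text
clock: 13.3
tcp_pos: [0.5576, 0.1725, 0.1414]
orientation: [0.0, 0.707, 0.707, 0.0]
wrist_force: [-0.1, 0.2, -3.4]
finger_gap: 0.0117
grip_force: 58.9
```

jog_arm(
  increments=[
    [[0, 0, 0.015, 0, 0, 0, 255], [0, 0, 0.015, 0, 0, 0, 255], [0, 0, 0.015, 0, 0, 0, 255], [0, 0, 0.015, 0, 0, 0, 255], [0, 0, 0.01, 0, 0, 0, 255], [0, 0, 0.01, 0, 0, 0, 255], [0, 0, 0.008, 0, 0, 0, 255], [0, 0, 0, 0, 0, 0, 255], [0, 0, 0, 0, 0, 0, 255]],
  ],
)

```text
clock: 14.2
tcp_pos: [0.5576, 0.1725, 0.1194]
orientation: [0.0, 0.707, 0.707, 0.0]
wrist_force: [0.5, 1.0, -4.1]
finger_gap: 0.0118
grip_force: 58.9
```

jog_arm(
  increments=[
    [[0, 0, 0.005, 0, 0, 0, 255], [0, 0, 0.004, 0, 0, 0, 255], [0, 0, 0.003, 0, 0, 0, 255], [0, 0, 0, 0, 0, 0, 255], [0, 0, 0, 0, 0, 0, 255], [0, 0, 0, 0, 0, 0, 255]],
  ],
)

```text
clock: 14.8
tcp_pos: [0.5577, 0.1725, 0.1166]
orientation: [0.0, 0.707, 0.707, 0.0]
wrist_force: [-1.3, 0.3, -0.2]
finger_gap: 0.0118
grip_force: 59.1
```

The weight has gone onto the rim and the wrist force is near 0, so the lid is seated. I'll open the gripper and check.

jog_arm(
  increments=[
    [[0, 0, 0, 0, 0, 0, 200], [0, 0, 0, 0, 0, 0, 150], [0, 0, 0, 0, 0, 0, 80], [0, 0, 0, 0, 0, 0, 0], [0, 0, 0, 0, 0, 0, 0], [0, 0, 0, 0, 0, 0, 0], [0, 0, 0, 0, 0, 0, 0], [0, 0, 0, 0, 0, 0, 0]],
  ],
)

```text
clock: 15.6
tcp_pos: [0.5576, 0.1725, 0.1163]
orientation: [0.0, 0.707, 0.707, 0.0]
wrist_force: [0.4, 0.7, -1.0]
finger_gap: 0.0855
grip_force: 0.0
```

```bash
sed -i "s/n+'6.png'/n+'7.png'/" can.py; python3 can.py
```

```text
[0.5576 0.1725 0.1163] [0.     0.7071 0.7071 0.    ] [ 0.3673  0.7287 -0.9987] 0.08545246519948234 0.0
wrist rod_tip [519.8 174.4] 0.18
wrist dust_cover [ 96.8 329.6] 0.93
wrist dust_cover [ 61.3 160.1] 0.82
wrist stem_top [318.8 345.1] 0.82
side canister [311.5 288.1] 0.78 [0.5469 0.1796]
side guide_eye [310.9 268. ] 0.74 [0.5486 0.1673]
side dust_cover [394.7 315.1] 0.83
side dust_cover [303.5 264.9] 0.76
side stem_top [306.1 240.5] 0.46
scene canister [289.7 298.5] 0.91 [0.5599 0.1657]
scene guide_eye [282.1 249.1] 0.66 [0.6311 0.0913]
scene guide_eye [260.1 418.5] 0.57 [0.4194 0.4333]
scene dust_cover [289.6 280.1] 0.83
scene dust_cover [362.3 367.8] 0.74
scene stem_top [287.  250.6] 0.58
```

View pics/wrist7.png

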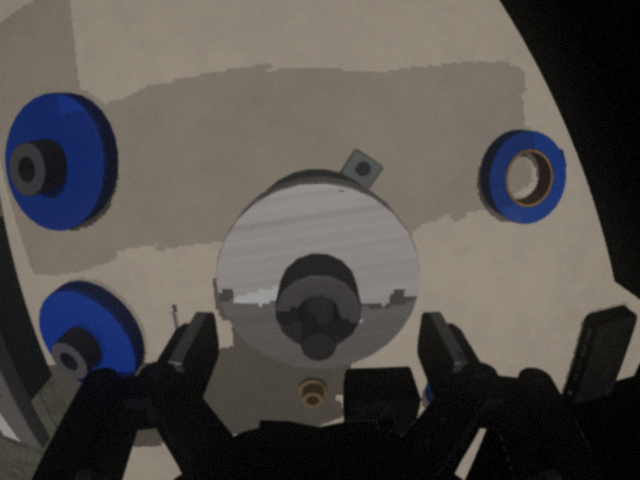

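The cover is level and seated, with the stem top at (319,345) centred between the fingers. I'll go down to the collar and grip it.

jog_arm(
  increments=[
    [[0, 0, 0.03, 0, 0, 0, 0], [0, 0, 0.04, 0, 0, 0, 0], [0, 0, 0.04, 0, 0, 0, 0], [0, 0, 0.027, 0, 0, 0, 0], [0, 0, 0, 0, 0, 0, 0], [0, 0, 0, 0, 0, 0, 60], [0, 0, 0, 0, 0, 0, 110], [0, 0, 0, 0, 0, 0, 150], [0, 0, 0, 0, 0, 0, 255], [0, 0, 0, 0, 0, 0, 255], [0, 0, 0, 0, 0, 0, 255], [0, 0, 0, 0, 0, 0, 255], [0, 0, 0, 0, 0, 0, 255]],
  ],
  force=50,
)

```text
clock: 17.8
tcp_pos: [0.5582, 0.1726, 0.0829]
orientation: [0.0, 0.707, 0.707, 0.001]
wrist_force: [-0.2, -0.5, 5.2]
finger_gap: 0.0389
grip_force: 51.0
```

jog_arm(
  increments=[
    [[0, 0, -0.008, 0, 0, 0, 255], [0, 0, -0.012, 0, 0, 0, 255], [0, 0, -0.02, 0, 0, 0, 255], [0, 0, -0.02, 0, 0, 0, 255], [0, 0, 0, 0, 0, 0, 255], [0, 0, 0, 0, 0, 0, 255]],
  ],
)

```text
clock: 18.4
tcp_pos: [0.5577, 0.1725, 0.0973]
orientation: [0.0, 0.707, 0.707, 0.0]
wrist_force: [-0.5, -0.2, -1.1]
finger_gap: 0.0387
grip_force: 50.4
```

```bash
sed -i "s/n+'7.png'/n+'8.png'/" can.py; python3 can.py|grep -v canist
python3 - <<'E'
import cv2,numpy as np
f=lambda n,x0,x1,y0,y1,k:cv2.resize(cv2.imread('pics/'+n)[y0:y1,x0:x1],None,fx=k,fy=k,interpolation=cv2.INTER_CUBIC)
o=np.hstack([f('scene8.png',230,350,190,330,3.3),f('side8.png',250,370,170,310,3.3)])
cv2.imwrite('pics/c8.png',np.clip(o*1.5,0,255).astype(np.uint8))
E
```

```text
[0.5577 0.1725 0.0973] [0.0002 0.7071 0.7071 0.0002] [-0.5483 -0.1624 -1.0847] 0.038657322136687884 50.39159579202533
wrist rod_tip [317.3 295.8] 0.48
wrist dust_cover [ 85.7 342.2] 0.96
wrist dust_cover [ 46.5 161.4] 0.93
wrist stem_top [319.4 377.8] 0.98
wrist stem_top [531.3 177.4] 0.28
side guide_eye [307.9 269.4] 0.89 [0.5546 0.1727]
side dust_cover [400.2 261.4] 0.82
side dust_cover [305.4 260.2] 0.75
side stem_top [308.4 240.9] 0.5
scene guide_eye [286.5 280.9] 0.94 [0.5633 0.1674]
scene guide_eye [286.  301.9] 0.25 [0.5296 0.2151]
scene dust_cover [288.8 275.4] 0.84
scene dust_cover [361.2 366.9] 0.64
scene stem_top [282.8 251.7] 0.37
```

View pics/c8.png

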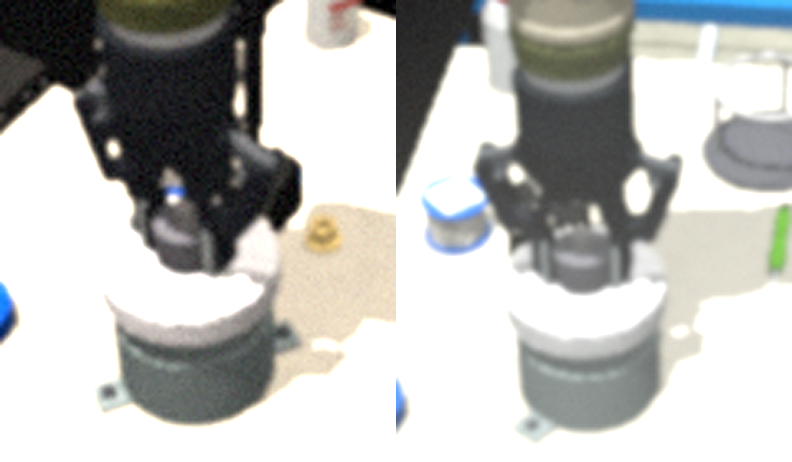

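The cover is rising level, and the wrist force of 1.1 N matches the cover alone, so the lid has stayed seated. I'll finish the lift.

jog_arm(
  increments=[
    [[0, 0, -0.02, 0, 0, 0, 255], [0, 0, -0.03, 0, 0, 0, 255], [0, 0, -0.04, 0, 0, 0, 255], [0, 0, -0.04, 0, 0, 0, 255], [0, 0, -0.04, 0, 0, 0, 255], [0, 0, -0.04, 0, 0, 0, 255], [0, 0, -0.04, 0, 0, 0, 255], [0, 0, -0.04, 0, 0, 0, 255], [0, 0, -0.03, 0, 0, 0, 255], [0, 0, -0.02, 0, 0, 0, 255], [0, 0, 0, 0, 0, 0, 255], [0, 0, 0, 0, 0, 0, 255], [0, 0, 0, 0, 0, 0, 255], [0, 0, 0, 0, 0, 0, 255]],
  ],
)

```text
clock: 20.7
tcp_pos: [0.5572, 0.1724, 0.1815]
orientation: [-0.0, 0.707, 0.707, -0.0]
wrist_force: [0.8, 0.9, -1.4]
finger_gap: 0.0387
grip_force: 50.4
```

Run:
```python
from h import *
np.set_printoptions(precision=4,suppress=True)
s=env.get_state();print(s['clock'],s['tcp_pos'],s['wrist_force'],s['finger_gap'],s['grip_force'])
c=[cam(n) for n in('scene','side')]
for t,near in [('dust_cover',[(289,245),(305,232)]),('inner_lid',[(289,275),(306,260)]),('stem_top',[(288,250),(306,240)])]:
    rs=[]
    for k,q in zip(c,near):
        l=[r for r in spotter.landmark_of(t,k['name']) if np.hypot(*(np.array(r['uv'])-q))<45]
        print(t,k['name'],[(r['uv'],round(r['conf'],2)) for r in l])
        if l: rs.append(ray(k,l[0]['uv']))
    if len(rs)==2:print(t,tri(rs))
```

```text
20.7 [0.5572 0.1724 0.1815] [ 0.8136  0.8745 -1.3584] 0.03867757871440953 50.37806309759617
dust_cover scene [([283.4, 244.8], 0.59)]
dust_cover side [([300.5, 231.1], 0.86)]
dust_cover (array([0.5683, 0.1612, 0.1477]), [np.float64(0.004132966643291352), np.float64(0.0041329666432912285)])
inner_lid scene [([282.2, 278.8], 0.62), ([325.2, 262.7], 0.6)]
inner_lid side [([305.9, 263.5], 0.6)]
inner_lid (array([0.5546, 0.1905, 0.0839]), [np.float64(0.0017085329610192844), np.float64(0.001708532961019254)])
stem_top scene [([284.5, 251.4], 0.56)]
stem_top side [([307.3, 235.6], 0.97)]
stem_top (array([0.5498, 0.182 , 0.1541]), [np.float64(0.0038232269539771008), np.float64(0.0038232269539769308)])
```

```bash
python3 -c "
from h import *
print(ticket.hand_in())"
```

```text
the job is handed in; nothing more can be done
None
```

I handed the job in at about 21 s with the inner lid seated in the canister and the dust cover held level about 20 mm above the stem, going by arm position and wrist force since `ticket.hand_in()` gave no verdict; I viewed 12 pictures, two over the limit of 10.

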